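Put the stray parts back with their own kind

TASK

Four stray parts lie on the assembly bench: a control knob, a heat sink, a transformer and a plug-in relay. Lay the first three, right way up and flat on the floor, each in the empty bay of the tray that already holds a specimen of its kind, and press the relay fully home on the four free studs of the board that already carries a relay. Leave the panel meter that lies among them where it is.

Things in the scene. Friction and masses are not known exactly. Their poses are not given: they have to be found in the camera images.
- knob: Control knob: black fluted plastic cylinder, 42 mm diameter (44 over the flutes, which are only seen), 26 mm tall, bright metal cap with a white pointer line. Origin: centre of its underside; z up. Loose, about 40 g.
- heatsink: Heat sink: bare aluminium, 60 mm (x) by 40 mm (y), 30 mm tall, six thin upright fins running along x, the outermost flush with its long sides. Grip across y. Origin: centre of its underside; z up. Loose, about 110 g.
- transformer: Small mains transformer: steel foot plate 64 mm (x) by 44 mm (y), 4 mm thick, dark steel core 54 x 26 mm and 40 mm tall, with a copper winding 34 mm (x) by 44 mm (y) bulging out on both y sides between 8 and 34 mm height. Grip the winding across y. Origin: centre of its underside; z up. Loose, about 320 g.
- relay: Plug-in relay: white block 50 x 50 mm, 44 mm tall, with an 11 mm black base and a black rib (12 mm in x, 40 in y) on top. Four round sockets, 11 mm wide and deep, in the underside at x, y = +-12 mm: it fits its studs in any of four quarter turns. Origin: centre of its underside; z up. Loose, about 120 g.
- knob_tray: Blue tray fixed to the bench, 156 x 106 mm, walls 22 mm high, 3 mm thick, floor top 3 mm above the bench. Origin: on the bench, under the centre of its EMPTY bay, 90 mm (x) by 100 mm (y) inside. x points to the smaller bay, where a fixed specimen, a knob, centred 77 mm along +x, shows which kind belongs here. Spans x = -48 to +108 mm.
- heatsink_tray: Blue tray fixed to the bench, 156 x 106 mm, walls 22 mm high, 3 mm thick, floor top 3 mm above the bench. Origin: on the bench, under the centre of its EMPTY bay, 90 mm (x) by 100 mm (y) inside. x points to the smaller bay, where a fixed specimen, a finned heat sink, centred 77 mm along +x, shows which kind belongs here. Spans x = -48 to +108 mm.
- transformer_tray: Blue tray fixed to the bench, 156 x 106 mm, walls 22 mm high, 3 mm thick, floor top 3 mm above the bench. Origin: on the bench, under the centre of its EMPTY bay, 90 mm (x) by 100 mm (y) inside. x points to the smaller bay, where a fixed specimen, a transformer, centred 77 mm along +x, shows which kind belongs here. Spans x = -48 to +108 mm.
- relay_board: Green board, 156 (x) x 100 x 12 mm, fixed; spans x = -48 to +108 mm. Origin: on the bench, under the centre of its EMPTY seat: four brass studs, 9 mm wide, 8 mm tall, tapered tops, at x, y = +-12 mm. A fixed relay sits 80 mm along +x, leaving a 30 mm gap. A seated relay rests flat on the board, underside 12 mm above the bench; 2 mm play on diameter, no snap.
- meter: Panel meter lying face up among the parts: black box 66 mm (x) by 80 mm (y), 30 mm tall, pale face with a scale and red needle. Not to be moved. Origin: centre of its underside.

How it is judged:
By the outcome, as a careful person would: the job done as asked, in the order asked, and still so for the second after the job is handed in, with the robot touching nothing.
It also fails if it takes over 96 s, if anything falls off the work surface, if the arm or the gripper's body presses on something with over 40 N, if the wrist force passes 120 N, or if a joint passes its speed limit or range.

ROBOT

A 7-joint arm with a two-finger parallel gripper is mounted at the origin on the work surface. World frame = base frame: x ahead of the robot, y to its left, z up, the work surface at z = 0. Lengths are in m, angles in rad, forces in N, time in s.
With the tool pointing down it reaches from about 0.425 to 0.825 m from the base axis. Payload 3.6 kg.
Tool frame: the origin (TCP) lies between the finger pads; the fingertips stand 17 mm ahead of it and the grasp point (between the pads) lies 2 mm behind it; x points along the fingers, y is the direction in which the jaws open and shut, and the axes are right-handed (so a half turn about x gives the same grasp; the last joint's range is limited). The gripper opens to 93 mm and grips with 3 to 60 N. Pads are 15 mm wide; open, the fingers measure 128 mm over their backs; the gripper's body (75 mm by 188 mm) begins 65 mm behind the grasp point.
Start: joints at [-1.321, 0.615, -0.013, 1.423, 0.008, 1.103, -0.04], TCP at [0.178, 0.625, 0.236] pointing down, gripper open.
Joint ranges: [-3.12, 3.12], [-0.3, 2.06], [-1.34, 1.32], [0.26, 2.42], [-1.36, 4.5], [0.01, 1.98], [-2.84, 2.84]. Speed limits (rad/s): [2.79, 2.79, 3.14, 3.14, 3.14, 3.14, 3.14].

INTERFACE

Orientations are given as a unit quaternion [x, y, z, w].
In Python, from rig import manip gives the robot as it stands.
- The arm moves only by the tool play_rows, never from a script. Its argument "deltas" is text: rows parted by semicolons, each of 7 numbers parted by spaces: the turn, a rotation vector about the tool's x, y, z in degrees, then the shift along the tool's x, y, z in mm, then the finger opening in mm, from 0 to 93. A call has 1 to 10 rows; each row shifts and turns the commanded pose from where the row before left it, along the tool's axes as they then stand; what a row does not reach is not made up. A row lasts 1/10 s, in which the tool goes at most 50 mm and 8.59 degrees, less where a joint would pass 70% of its speed; a pose out of reach is approached as far as the arm can. A call with a gripper value outside its range is refused whole. The fingers move at their own pace and stop on an object; "grip_force" is the grip in N (left out, the last holds). Time passes only in rows, so rows that do not move let the fingers close. It gives the time, the measured TCP pose, the force and the opening at its end, in the units of the state.
- manip.sense(): the state, without advancing time (a new reading comes with each control period).
- manip.get_image(name): name is "side" or "top" or "wrist"; returns a dict with "color" (384x512x3 uint8, red, green, blue), "fx", "fy", "cx", "cy" (pixels), "R" (3x3) and "t" (3): a world point X has camera coordinates R X + t. Camera axes: x right, y down, z forward; pixel columns grow to the right and rows downward; lengths in m; the calibration is good to about 2 mm. A picture is of the moment at which its call begins. There is no depth.
- manip.hand_in(): hands the job in, once; it reports no verdict.
The state is a dict: "time": time; "q": joint angles; "qd": joint speeds; "joint_torque": joint torques, N m; "eef_pos": TCP position; "eef_rot": TCP orientation; "wrist_force": force on the tool from outside, world axes, zero at the start; "torque": the same for the moment, N m; "finger_gap": opening from 0.0 (shut) to 1.0 (fully open).
Only numpy, scipy, OpenCV 4.12 (cv2) and the standard library are available. Lean on these libraries where they do the work, as an engineer would, in place of code of your own. Each camera call takes 0.05 s, during which the arm holds its last target.

## Working session

There is one attempt and no reset: what is moved stays moved. The work goes in short steps, Python scripts to look and compute and a tool call to move; the robot and the scene stay as the last step left them, time stands still between calls to the robot, and variables do not carry over. Pictures are saved under pics/ and viewed, and the job is handed in when it is done.

Besides the shell and the picture viewer there is one more tool, called by a JSON object that holds its "name" and its "arguments". play_rows: Moves the arm, as the interface text tells. Its arguments: {"type":"object","properties":{"deltas":{"type":"string"},"grip_force":{"type":"number"}},"required":["deltas"]}

```bash
ls; mkdir -p pics
python3 - <<'E'
from rig import manip
import cv2,json
s=manip.sense();print(s)
for n in("side","top","wrist"):
    im=manip.get_image(n);cv2.imwrite(f"pics/{n}0.png",im["color"][:,:,::-1]);print(n,im["fx"],im["fy"],im["cx"],im["cy"],im["R"],im["t"])
E
```

```text
pics
{'time': 0.0, 'q': array([-1.32053279,  0.61593579, -0.01261145,  1.4249168 ,  0.0081114 ,
        1.10337954, -0.04039633]), 'qd': array([ 5.29098990e-04, -2.53755024e-04,  2.73337276e-05, -2.47764824e-04,
        1.00651240e-03,  2.99543839e-04, -6.54630805e-04]), 'joint_torque': array([-4.14663637e-04, -4.58931684e+01,  2.09100950e-01, -1.65741259e+01,
       -6.10169861e-02,  2.06285989e-02,  2.32262291e-04]), 'eef_pos': array([0.17739852, 0.62453825, 0.23446445]), 'eef_rot': array([ 0.09660467,  0.70045858, -0.0984225 ,  0.70024162]), 'wrist_force': array([-0.09646195,  0.00397741, -0.444778  ]), 'torque': array([ 0.02137998,  0.0470087 , -0.00200559]), 'finger_gap': 1.0039489715125045}
side 477.5473704749548 477.5473704749548 253.62338154351357 188.61822646433424 [[-0.9955002  -0.09219684  0.02188835]
 [-0.0628877   0.47001482 -0.88041536]
 [ 0.07088366 -0.87783017 -0.4736979 ]] [0.48090409 0.07518544 1.11981366]
top 433.43127470528765 433.43127470528765 254.26539062943507 187.6290572752572 [[-0.01985178 -0.99978923  0.00523543]
 [-0.98612023  0.01871648 -0.16497451]
 [ 0.16484175 -0.0084378  -0.98628394]] [0.00341236 0.51752072 0.91612422]
wrist 290.1257277542657 290.1257277542657 256.1316466695719 195.64221331386895 [[ 0.27177376  0.96235522 -0.00338387]
 [ 0.92356987 -0.25982912  0.28197078]
 [ 0.27047682 -0.0797575  -0.95941703]] [-0.64797522 -0.03394531  0.39285876]
```

View pics/top0.png

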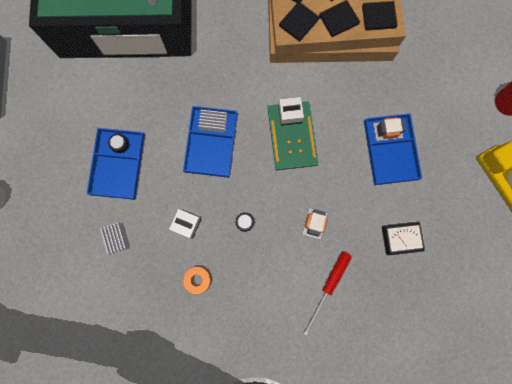

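View pics/side0.png

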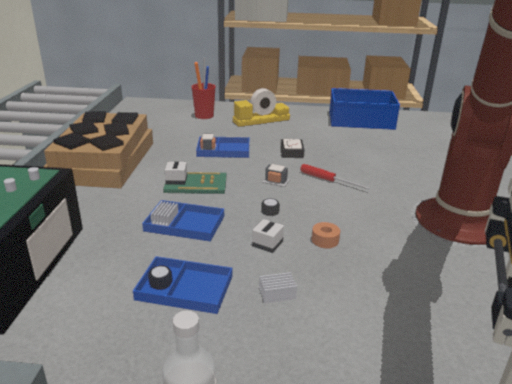

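View pics/wrist0.png

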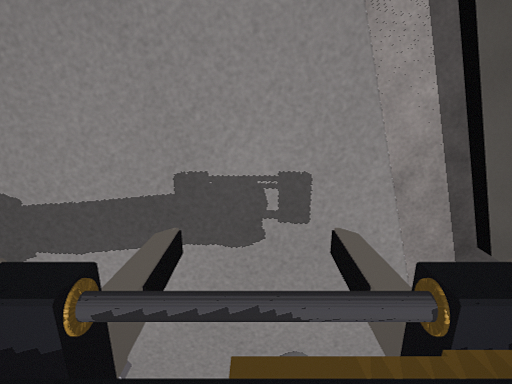

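```bash
cat > h.py <<'E'
import numpy as np,cv2
from rig import manip
def cast(im,uv,z):
    uv=np.atleast_2d(np.asarray(uv,float));d=np.c_[(uv[:,0]-im["cx"])/im["fx"],(uv[:,1]-im["cy"])/im["fy"],np.ones(len(uv))]@im["R"]
    C=-im["R"].T@im["t"];return (C+d*((z-C[2])/d[:,2])[:,None])[:,:2]
def proj(im,X):
    c=np.atleast_2d(X)@im["R"].T+im["t"];return np.c_[c[:,0]/c[:,2]*im["fx"]+im["cx"],c[:,1]/c[:,2]*im["fy"]+im["cy"]]
E
python3 - <<'E'
from h import *
im=manip.get_image("top");c=im["color"]
print("cam",-im["R"].T@im["t"])
hsv=cv2.cvtColor(c,cv2.COLOR_RGB2HSV)
blue=cv2.inRange(hsv,(105,120,40),(130,255,255));green=cv2.inRange(hsv,(55,80,30),(90,255,255))
for nm,m,z in(("blue",blue,.011),("green",green,.012)):
    m=cv2.morphologyEx(m,cv2.MORPH_CLOSE,np.ones((3,3)))
    for k in cv2.findContours(m,cv2.RETR_EXTERNAL,cv2.CHAIN_APPROX_NONE)[0]:
        if cv2.contourArea(k)<700:continue
        p=cast(im,k[:,0],z)*1000
        r=cv2.minAreaRect(p.astype(np.float32));print(nm,k[:,0].mean(0),np.round(r[0],1),np.round(r[1],1),round(r[2],1))
cv2.imwrite("pics/a.png",cv2.resize(c[90:310,80:270],None,fx=4,fy=4,interpolation=cv2.INTER_CUBIC)[:600,:,::-1][:, :760])
cv2.imwrite("pics/b.png",cv2.resize(c[90:240,240:440],None,fx=4,fy=4,interpolation=cv2.INTER_CUBIC)[:,:,::-1])
E
```

```text
cam [0.35938987 0.00145555 0.98891846]
blue [115.22321429 163.31696429] [587.3 311.8] [112.1 159.5] 83.1
blue [392.32126697 148.98190045] [ 609.8 -329.9] [159.6 112.3] 5.6
blue [210.01834862 141.01834862] [635.8  93.7] [107.8 160.6] 82.2
green [291.17910448 134.01865672] [645.9 -97.8] [154.8  98.3] 5.3
green [104.99671053   7.65131579] [975.9 351.1] [331.   42.7] 89.1
```

View pics/a.png

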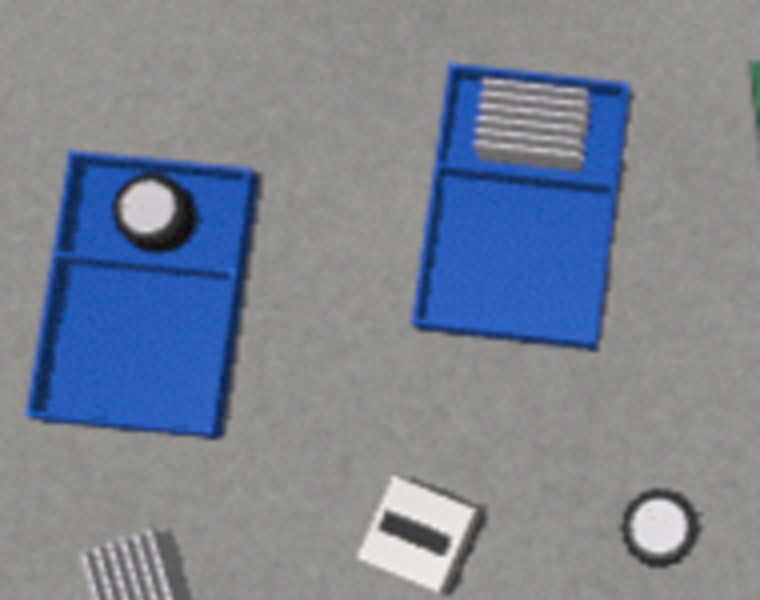

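View pics/b.png

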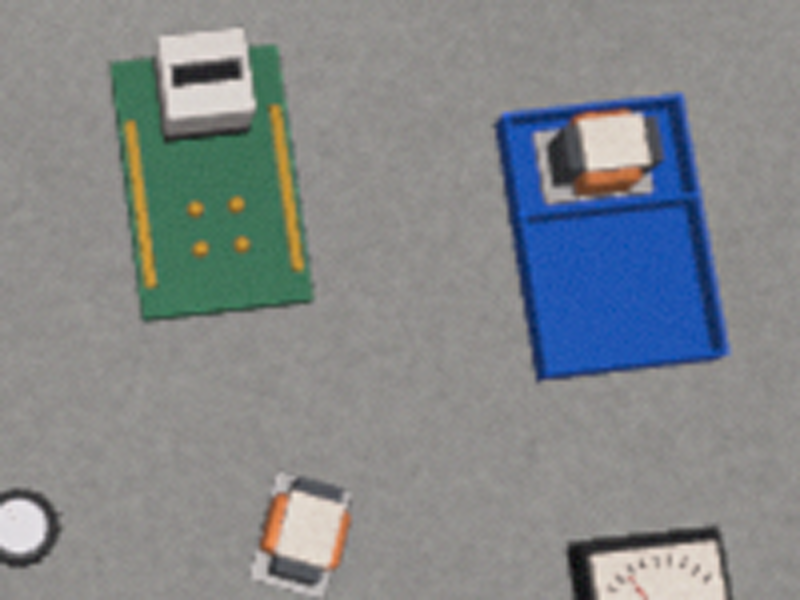

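Run:
```python
from h import *
im=manip.get_image("top");c=im["color"]
w=manip.get_image("wrist");print("wcam",-w["R"].T@w["t"],"fwd",w["R"][2])
lab=cv2.cvtColor(c,cv2.COLOR_RGB2LAB).astype(int)
bg=cv2.medianBlur(c,5)
# deviation from local gray background
g=c.astype(int);sat=g.max(2)-g.min(2);v=g.mean(2)
m=((v>135)|(v<75)|(sat>40)).astype(np.uint8)*255
print("bg",np.median(v),np.std(v[230:260,300:330]))
cv2.imwrite("pics/mask.png",m)
m=cv2.morphologyEx(m,cv2.MORPH_CLOSE,np.ones((3,3)))
for n,(u,vv),h in(("knob",(245,222),.026),("heatsink",(114,238),.03),("transf",(316,223),.002),("relay",(184,223),.044),("meter",(403,238),.03)):
    for k in cv2.findContours(m,cv2.RETR_EXTERNAL,cv2.CHAIN_APPROX_NONE)[0]:
        if cv2.pointPolygonTest(k,(u,vv),True)<-3:continue
        for z in(h/2,h):
            r=cv2.minAreaRect((cast(im,k[:,0],z)*1000).astype(np.float32));print(n,z,np.round(r[0],1),np.round(r[1],1),round(r[2],1))
cv2.imwrite("pics/c.png",cv2.resize(c[200:270,80:220],None,fx=5,fy=5,interpolation=cv2.INTER_CUBIC)[:,:,::-1])
cv2.imwrite("pics/cm.png",cv2.resize(m[190:270,80:440],None,fx=2,fy=2,interpolation=0))
```

```text
wcam [0.10123702 0.64625257 0.38478365] fwd [ 0.270725   -0.07875344 -0.95942997]
bg 141.33333333333334 19.20147242296477
knob 0.013 [544.9 -14. ] [1257.7  891.3] 89.1
knob 0.026 [542.5 -13.8] [1241.   879.4] 89.1
heatsink 0.015 [544.5 -14. ] [1255.1  889.5] 89.1
heatsink 0.03 [541.7 -13.7] [1235.8  875.8] 89.1
transf 0.001 [547.2 -14.2] [1273.2  902.3] 89.1
transf 0.002 [547.  -14.2] [1271.9  901.4] 89.1
relay 0.022 [543.2 -13.9] [1246.1  883.1] 89.1
relay 0.044 [539.  -13.5] [1217.8  863. ] 89.1
meter 0.015 [544.5 -14. ] [1255.1  889.5] 89.1
meter 0.03 [541.7 -13.7] [1235.8  875.8] 89.1
```

View pics/c.png

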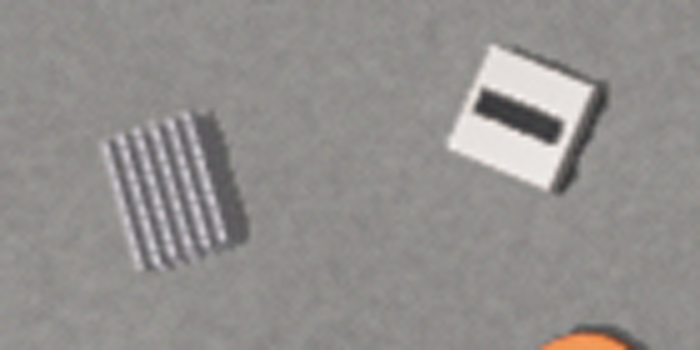

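View pics/cm.png

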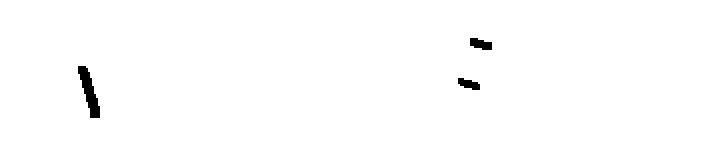

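```bash
cat > m.py <<'E'
from h import *
def top():
    im=manip.get_image("top");c=cv2.cvtColor(im["color"],cv2.COLOR_RGB2GRAY);b=cv2.GaussianBlur(c,(3,3),0)
    hsv=cv2.cvtColor(im["color"],cv2.COLOR_RGB2HSV)
    return im,b,hsv
E
python3 - <<'E'
from m import *
im,b,hsv=top()
m=(b>185).astype(np.uint8)*255
for n,(u,v),h in(("knob",(245,222),.026),("transf",(316,223),.04),("relay",(184,223),.044),("meter",(403,238),.03)):
    for k in cv2.findContours(m,cv2.RETR_EXTERNAL,cv2.CHAIN_APPROX_NONE)[0]:
        if cv2.pointPolygonTest(k,(u,v),True)<-5:continue
        r=cv2.minAreaRect((cast(im,k[:,0],h)*1000).astype(np.float32));print(n,np.round(r[0],1),np.round(r[1],1),round(r[2],1))
p=np.array([(105,147),(190,112),(228,240),(145,270)])/5+[80-.4,200-.4]
q=cast(im,p,.03)*1000;print("hs",q.round(1),q.mean(0));d=q[3]-q[0]+q[2]-q[1];print("fin dir",np.degrees(np.arctan2(d[1],d[0])),np.linalg.norm(d)/2)
# transformer copper + foot
m=cv2.inRange(hsv,(3,130,90),(18,255,255));m[:, :290]=0
for k in cv2.findContours(m[:, :],cv2.RETR_EXTERNAL,cv2.CHAIN_APPROX_NONE)[0]:
    if cv2.contourArea(k)>5: print("copper",k[:,0].mean(0),cast(im,k[:,0].mean(0),.03)*1000,cv2.contourArea(k))
# foot corners from b.png (x4, offset 240,90)
p=np.array([(278,472),(352,488),(327,596),(252,575)])/4+[240-.4,90-.4]
q=cast(im,p,.004)*1000;print("foot",q.round(1),q.mean(0));d=q[0]-q[3]+q[1]-q[2];print("dir",np.degrees(np.arctan2(d[1],d[0])),np.linalg.norm(d)/2)
# studs
p=np.array([(196,209),(237,205),(243,244),(201,249)])/4+[240-.4,90-.4]
q=cast(im,p,.019)*1000;print("studs",q.round(1),q.mean(0))
# rib
p=np.array([(480,102),(558,130)])/5+[80-.4,200-.4];q=cast(im,p,.046)*1000;print("rib",q,q.mean(0))
E
```

```text
knob [445.5  16.4] [24.5 26.7] 89.0
transf [ 439.4 -142.5] [29.6 33.7] 72.0
relay [441.9 149.7] [48.1 47.9] 66.6
meter [ 401.1 -336. ] [47.3 66.5] 5.5
hs [[433.7 333.7]
 [448.4 296.8]
 [391.9 278.4]
 [379.7 314.2]] [413.41330244 305.75537587]
fin dir -161.05753998518955 58.381831900506185
copper [324.625 225.   ] [[ 432.86310323 -160.77356916]] 6.0
copper [308.         220.27586207] [[ 444.03886281 -124.38455004]] 28.5
copper [391.5        134.61764706] [[ 636.95407662 -323.9516209 ]] 52.0
copper [311.17241379  51.65517241] [[ 843.64987809 -148.02965637]] 19.5
copper [358.11349693  50.09509202] [[ 845.69139648 -259.60926683]] 284.0
copper [357.76725838  25.92504931] [[ 907.65051765 -262.4632501 ]] 1337.5
copper [321.73033708   3.80898876] [[ 966.86333367 -178.69688686]] 274.5
copper [291.66666667   4.08333333] [[ 967.34132758 -105.99353938]] 19.0
foot [[ 475.3 -131.5]
 [ 465.3 -173.4]
 [ 404.3 -156.3]
 [ 416.9 -114.4]] [ 440.45626851 -143.8941745 ]
dir -15.983283901702833 62.09652254402622
studs [[ 627.2  -88.3]
 [ 629.2 -112.1]
 [ 605.9 -114.7]
 [ 603.4  -90.4]] [ 616.43557888 -101.35998199]
rib [[448.81459408 165.98905835]
 [435.97279831 132.01803574]] [442.3936962  149.00354705]
```

```bash
cat > plan.py <<'E'
import sys
from h import *
from scipy.spatial.transform import Rotation as Ro
def state():
    s=manip.sense();R=Ro.from_quat(s["eef_rot"]).as_matrix();p=s["eef_pos"]*1000
    print("t",round(s["time"],2),"p",p.round(1),"x",R[:,0].round(3),"jaw",round(np.degrees(np.arctan2(R[1,1],R[0,1])),2),"F",s["wrist_force"].round(1),"gap",round(s["finger_gap"]*93,1),"q7",round(s["q"][6],2));return s,R,p
def plan(x,y,z,jaw=None):
    """total turn (rotvec tool deg) then shift in tool axes after the turn (mm)"""
    s,R,p=state();cur=np.degrees(np.arctan2(R[1,1],R[0,1]))
    if jaw is None: jaw=cur
    d=(jaw-cur+90)%180-90   # equivalent half turns
    for dd in (d,d-180*np.sign(d)):
        a=np.radians(cur+dd);X=np.array([0,0,-1.]);Y=np.array([np.cos(a),np.sin(a),0]);T=np.c_[X,Y,np.cross(X,Y)]
        print("turn",Ro.from_matrix(R.T@T).as_rotvec(degrees=True).round(1),"then shift",(T.T@(np.array([x,y,z])-p)).round(1))
    # shift only, current orientation
    print("shift only",(R.T@(np.array([x,y,z])-p)).round(1))
if __name__=="__main__":
    a=[float(v) for v in sys.argv[1:]];plan(*a) if a else state()
E
python3 plan.py 430 300 200 ; python3 plan.py 445.5 16.4 120 90
```

```text
t 0.35 p [177.6 625.1 235.4] x [-0.    -0.001 -1.   ] jaw 74.14 F [0.5 0.6 0.6] gap 92.7 q7 -0.04
turn [-0. -0.  0.] then shift [  35.4 -243.8  331.6]
turn [-0. -0.  0.] then shift [  35.4 -243.8  331.6]
shift only [  35.5 -243.7  331.7]
t 0.35 p [177.6 625.1 235.4] x [-0.    -0.001 -1.   ] jaw 74.14 F [0.5 0.6 0.6] gap 92.7 q7 -0.04
turn [-15.9  -0.    0. ] then shift [ 115.4 -608.7  267.9]
turn [164.1   0.    0. ] then shift [ 115.4  608.7 -267.9]
shift only [ 115.7 -512.3  424.1]
```

{"name": "play_rows", "arguments": {"deltas": "-4.5 0 0 0 0 0 93;-4.4 0 0 0 0 0 93;0 0 0 4.4 -20 20 93;0 0 0 4.4 -36 36 93;0 0 0 4.4 -36 36 93;0 0 0 4.4 -36 36 93;0 0 0 4.4 -36 36 93;0 0 0 4.4 -36 36 93;0 0 0 4.4 -36 36 93;0 0 0 4.4 -36 36 93"}}

```text
time: 1.35
eef_pos: [0.4111, 0.3268, 0.2013]
eef_rot: [0.043, 0.706, -0.043, 0.706]
wrist_force: [0.7, 0.4, -0.7]
finger_gap: 1.005
```

```bash
python3 plan.py 430 20 150 83
```

```text
t 1.35 p [411.1 326.8 201.3] x [ 0.001  0.001 -1.   ] jaw 83.06 F [ 0.7  0.4 -0.7] gap 93.5 q7 0.71
turn [ 0.1  0.  -0. ] then shift [  51.3 -302.2   56.2]
turn [-1.799e+02  1.000e-01  1.000e-01] then shift [ 51.3 302.2 -56.2]
shift only [  51.1 -302.3   55.8]
```

{"name": "play_rows", "arguments": {"deltas": "0 0 0 6 -20 5 93;0 0 0 6 -36 7 93;0 0 0 6 -36 7 93;0 0 0 6 -36 7 93;0 0 0 6 -36 7 93;0 0 0 6 -36 7 93;0 0 0 6 -36 7 93;0 0 0 6 -36 7 93;0 0 0 3 -20 2 93;0 0 0 0 -10 0 93"}}

```text
time: 2.35
eef_pos: [0.4288, 0.0194, 0.15]
eef_rot: [0.044, 0.706, -0.045, 0.706]
wrist_force: [-0.1, -0.3, 0.2]
finger_gap: 0.997
```

```bash
python3 - <<'E'
from h import *
im=manip.get_image("wrist");cv2.imwrite("pics/w1.png",im["color"][:,:,::-1])
b=cv2.GaussianBlur(cv2.cvtColor(im["color"],cv2.COLOR_RGB2GRAY),(3,3),0)
print(proj(im,[[.4455,.0164,.026]]))
m=(b>185).astype(np.uint8)*255
for k in cv2.findContours(m,cv2.RETR_EXTERNAL,cv2.CHAIN_APPROX_NONE)[0]:
    if cv2.contourArea(k)<200:continue
    r=cv2.minAreaRect((cast(im,k[:,0],.026)*1000).astype(np.float32));print(k[:,0].mean(0),np.round(r[0],1),np.round(r[1],1))
E
python3 plan.py 445.5 16.4 20 83
```

```text
[[255.87711232 210.89756328]]
[ 88.71774194 227.58064516] [ 443.  -154.2] [30.6 37.1]
[397.22826087 193.5923913 ] [445.5 156. ] [50.2 50.2]
t 2.4 p [428.6  18.9 150.2] x [-0.001 -0.001 -1.   ] jaw 82.79 F [ 0.  -0.2  0.4] gap 93.0 q7 1.33
turn [-0.2 -0.   0.1] then shift [130.2  -0.4  17.1]
turn [1.798e+02 1.000e-01 0.000e+00] then shift [130.2   0.4 -17.1]
shift only [130.2  -0.2  17.1]
```

View pics/w1.png

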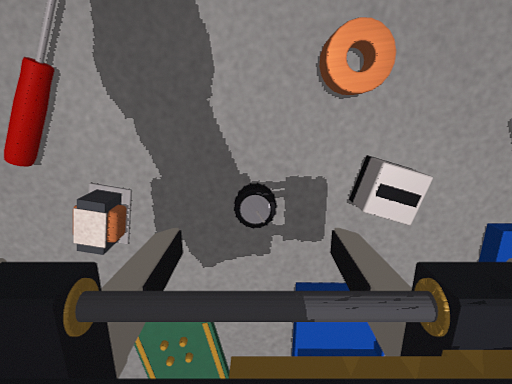

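{"name": "play_rows", "arguments": {"deltas": "0 0 0 25 0 8 93;0 0 0 40 0 8 93;0 0 0 30 0 0 93;0 0 0 20 0 0 93;0 0 0 10 0 0 93;0 0 0 5 0 0 93;0 0 0 0 0 0 40;0 0 0 0 0 0 30;0 0 0 0 0 0 30;0 0 0 0 0 0 30", "grip_force": 15}}

```text
time: 3.4
eef_pos: [0.4453, 0.0199, 0.0208]
eef_rot: [0.043, 0.705, -0.043, 0.706]
wrist_force: [-0.2, -0.5, -0.9]
finger_gap: 0.703
```

```bash
python3 plan.py
```

```text
t 3.4 p [445.3  19.9  20.8] x [ 0.002  0.    -1.   ] jaw 83.04 F [-0.2 -0.5 -0.9] gap 65.3 q7 1.32
```

{"name": "play_rows", "arguments": {"deltas": "0 0 0 0 0 0 30;0 0 0 0 0 0 30;0 0 0 0 0 0 30;0 0 0 0 0 0 30;0 0 0 0 0 0 30;0 0 0 0 0 0 30"}}

```text
time: 4.0
eef_pos: [0.4448, 0.0196, 0.0202]
eef_rot: [0.043, 0.706, -0.043, 0.706]
wrist_force: [-0.3, -1.6, 3.5]
finger_gap: 0.449
```

```bash
python3 plan.py 557.5 315.4 80 83
```

```text
t 4.0 p [444.8  19.6  20.2] x [-0. -0. -1.] jaw 83.03 F [-0.3 -1.6  3.5] gap 41.7 q7 1.32
turn [0. 0. 0.] then shift [-59.8 307.3  75.8]
turn [-180.   -0.    0.] then shift [ -59.8 -307.3  -75.8]
shift only [-59.9 307.3  75.9]
```

{"name": "play_rows", "arguments": {"deltas": "0 0 0 -20 0 0 30;0 0 0 -30 0 0 30;0 0 0 -30 10 4 30;0 0 0 0 35 9 30;0 0 0 0 45 11 30;0 0 0 0 45 11 30;0 0 0 0 45 11 30;0 0 0 0 45 11 30;0 0 0 0 45 11 30;0 0 0 0 25 6 30"}}

```text
time: 5.0
eef_pos: [0.5536, 0.3093, 0.0996]
eef_rot: [0.042, 0.706, -0.04, 0.706]
wrist_force: [0.6, 0.6, -0.4]
finger_gap: 0.451
```

```bash
python3 plan.py 557.5 315.4 26 83
```

```text
t 5.0 p [553.6 309.3  99.6] x [-0.     0.003 -1.   ] jaw 83.32 F [ 0.6  0.6 -0.4] gap 41.9 q7 0.93
turn [ 0.3 -0.  -0.2] then shift [73.6  6.6  3.1]
turn [-179.7    0.3   -0. ] then shift [73.6 -6.6 -3.1]
shift only [73.6  6.3  3.2]
```

{"name": "play_rows", "arguments": {"deltas": "0 0 0 15 3 2 30;0 0 0 20 3 1 30;0 0 0 10 0 0 30;0 0 0 0 0 0 30"}}

```text
time: 5.4
eef_pos: [0.5559, 0.3067, 0.0525]
eef_rot: [0.042, 0.708, -0.045, 0.704]
wrist_force: [0.0, -0.0, -0.3]
finger_gap: 0.451
```

```bash
python3 plan.py 557.5 315.4 24 83
```

```text
t 5.4 p [555.9 306.7  52.5] x [-0.005 -0.004 -1.   ] jaw 82.96 F [ 0.  -0.  -0.3] gap 42.0 q7 0.93
turn [-0.  -0.3  0.3] then shift [28.5  8.9  0.5]
turn [180.    0.4   0.4] then shift [28.5 -8.9 -0.5]
shift only [28.4  9.   0.7]
```

{"name": "play_rows", "arguments": {"deltas": "0 0 0 10 4 0 30;0 0 0 8 4 0 30;0 0 0 5 0 0 30;0 0 0 3 0 0 30;0 0 0 2 0 0 30;0 0 0 0 0 0 30"}}

```text
time: 6.0
eef_pos: [0.5586, 0.317, 0.027]
eef_rot: [0.043, 0.706, -0.043, 0.706]
wrist_force: [-0.6, -0.0, -0.7]
finger_gap: 0.447
```

```bash
python3 plan.py 557.5 315.4 24 83
```

```text
t 6.0 p [558.6 317.   27. ] x [-0. -0. -1.] jaw 83.04 F [-0.6 -0.  -0.7] gap 41.5 q7 0.92
turn [ 0. -0.  0.] then shift [ 3.  -1.8 -0.9]
turn [-180.   -0.   -0.] then shift [3.  1.8 0.9]
shift only [ 3.  -1.8 -0.9]
```

{"name": "play_rows", "arguments": {"deltas": "0 0 0 2 0 0 30;0 0 0 1 0 0 30;0 0 0 1 0 0 30;0 0 0 0 0 0 30"}}

```text
time: 6.4
eef_pos: [0.5587, 0.3172, 0.0233]
eef_rot: [0.043, 0.706, -0.043, 0.706]
wrist_force: [-0.5, 1.1, 1.0]
finger_gap: 0.446
```

```bash
python3 plan.py 557.5 315.4 24 83
```

```text
t 6.4 p [558.7 317.2  23.3] x [ 0.  0. -1.] jaw 83.04 F [-0.5  1.1  1. ] gap 41.4 q7 0.92
turn [ 0.  0. -0.] then shift [-0.7 -2.  -1. ]
turn [-180.    0.    0.] then shift [-0.7  2.   1. ]
shift only [-0.7 -2.  -1. ]
```

{"name": "play_rows", "arguments": {"deltas": "0 0 0 0 0 0 53;0 0 0 0 0 0 53;0 0 0 0 0 0 53;0 0 0 -5 0 0 53;0 0 0 -20 0 0 53;0 0 0 -35 0 0 70;0 0 0 -40 0 0 93;0 0 0 -30 0 0 93"}}

```text
time: 7.2
eef_pos: [0.5593, 0.3176, 0.156]
eef_rot: [0.043, 0.705, -0.042, 0.707]
wrist_force: [0.8, -0.2, 0.5]
finger_gap: 0.777
```

```bash
python3 - <<'E'
from h import *
im=manip.get_image("wrist");cv2.imwrite("pics/w2.png",im["color"][:,:,::-1])
E
python3 plan.py 413.4 305.8 130 109
```

```text
t 7.25 p [562.  319.1 161.3] x [ 0.011  0.006 -1.   ] jaw 83.04 F [1.  0.6 2.7] gap 76.3 q7 0.92
turn [-26.    0.6  -0.3] then shift [  31.3   35.8 -144.8]
turn [154.   -0.4  -0.9] then shift [ 31.3 -35.8 144.8]
shift only [  29.6  -31.4 -146.2]
```

View pics/w2.png

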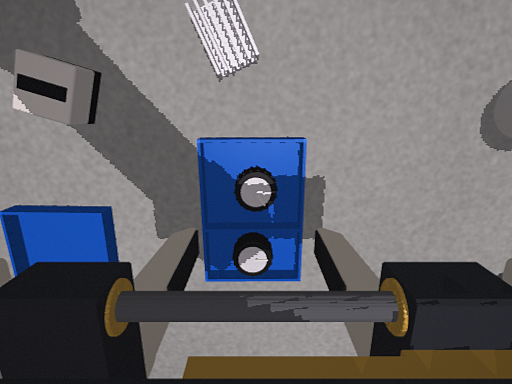

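{"name": "play_rows", "arguments": {"deltas": "-6.5 0 0 0 0 0 93;-6.5 0 0 0 0 0 93;-6.5 0 0 0 0 0 93;-6.5 0 0 0 0 0 93;0 0 0 0 6 -24 93;0 0 0 0 6 -30 93;0 0 0 0 6 -30 93;0 0 0 0 6 -30 93;0 0 0 0 6 -20 93;0 0 0 0 6 -10 93"}}

```text
time: 8.25
eef_pos: [0.4089, 0.3039, 0.1534]
eef_rot: [-0.117, 0.698, 0.117, 0.697]
wrist_force: [-0.1, -0.1, 1.1]
finger_gap: 1.001
```

```bash
python3 - <<'E'
from h import *
im=manip.get_image("wrist");cv2.imwrite("pics/w3.png",im["color"][:,:,::-1])
b=cv2.GaussianBlur(cv2.cvtColor(im["color"],cv2.COLOR_RGB2GRAY),(3,3),0)
m=(b>180).astype(np.uint8)*255;m=cv2.morphologyEx(m,cv2.MORPH_CLOSE,np.ones((9,9)))
for k in cv2.findContours(m,cv2.RETR_EXTERNAL,cv2.CHAIN_APPROX_NONE)[0]:
    if cv2.contourArea(k)<300:continue
    r=cv2.minAreaRect((cast(im,k[:,0],.03)*1000).astype(np.float32));print(k[:,0].mean(0),np.round(r[0],1),np.round(r[1],1),r[2])
E
python3 plan.py 413.4 305.8 20 109
```

```text
[267.90740741 202.91666667] [413.1 318.1] [38.9 18.9] 26.809343338012695
[ 85.33544304 175.62025316] [445.4 142.8] [49.3 49.3] 66.68468475341797
t 8.3 p [407.7 305.1 153.4] x [-0.002  0.    -1.   ] jaw 109.21 F [-1.8  0.1 -0.3] gap 93.1 q7 1.14
turn [ 0.2 -0.1 -0. ] then shift [133.4  -1.2   5.6]
turn [-1.798e+02  1.000e-01 -2.000e-01] then shift [133.4   1.2  -5.6]
shift only [133.4  -1.4   5.8]
```

View pics/w3.png

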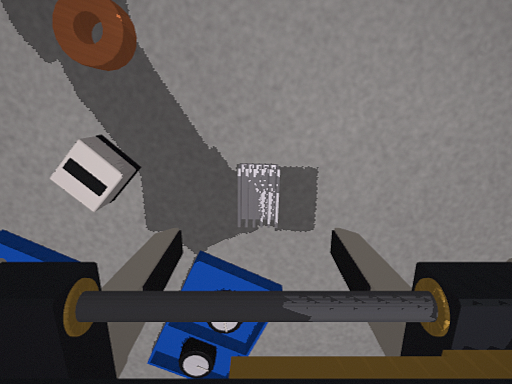

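Run:
```python
from h import *
im=manip.get_image("wrist")
print(proj(im,[[.4134,.3058,.03],[.4089,.3039,.03]]));print(cast(im,[(238,165),(279,165),(279,227),(238,227),(258.5,196)],.03)*1000)
```

```text
[[254.93805645 200.64475795]
 [254.62012311 195.89863206]]
[[385.19641856 278.88994777]
 [372.30290268 315.71838742]
 [431.7315983  338.00560394]
 [445.45393526 298.81065244]
 [407.73974118 307.52770777]]
```

{"name": "play_rows", "arguments": {"deltas": "0 0 0 25 0 2 93;0 0 0 40 0 2 93;0 0 0 30 0 0 93;0 0 0 20 0 0 93;0 0 0 10 0 0 93;0 0 0 6 0 0 93;0 0 0 0 0 0 30;0 0 0 0 0 0 30;0 0 0 0 0 0 30;0 0 0 0 0 0 30", "grip_force": 20}}

```text
time: 9.35
eef_pos: [0.4151, 0.3059, 0.023]
eef_rot: [-0.117, 0.697, 0.117, 0.698]
wrist_force: [-0.6, 0.0, 0.3]
finger_gap: 0.709
```

{"name": "play_rows", "arguments": {"deltas": "0 0 0 0 0 0 30;0 0 0 0 0 0 30;0 0 0 0 0 0 30;0 0 0 0 0 0 30;0 0 0 0 0 0 30;0 0 0 0 0 0 30"}}

```text
time: 9.95
eef_pos: [0.4145, 0.3059, 0.0223]
eef_rot: [-0.117, 0.697, 0.117, 0.697]
wrist_force: [-1.1, 0.3, 1.9]
finger_gap: 0.43
```

```bash
python3 plan.py 606.1 97.8 110 82
```

```text
t 9.95 p [414.5 305.9  22.3] x [ 0.  0. -1.] jaw 109.06 F [-1.1  0.3  1.9] gap 40.0 q7 1.12
turn [27.1  0.  -0. ] then shift [ -87.7 -179.4  218.7]
turn [-152.9    0.     0. ] then shift [ -87.7  179.4 -218.7]
shift only [ -87.8 -259.3  113.1]
```

{"name": "play_rows", "arguments": {"deltas": "0 0 0 -15 0 0 30;6.8 0 0 -25 0 0 30;6.8 0 0 -25 0 0 30;6.8 0 0 -22 0 0 30;6.7 0 0 0 0 0 30;0 0 0 0 -15 18 30;0 0 0 0 -30 36 30;0 0 0 0 -30 36 30;0 0 0 0 -30 36 30;0 0 0 0 -30 36 30"}}

```text
time: 10.95
eef_pos: [0.5566, 0.1473, 0.1086]
eef_rot: [0.049, 0.706, -0.05, 0.705]
wrist_force: [0.9, 0.4, -0.2]
finger_gap: 0.428
```

{"name": "play_rows", "arguments": {"deltas": "0 0 0 0 -25 32 30;0 0 0 0 -15 18 30;0 0 0 10 -4 6 30;0 0 0 20 0 0 30;0 0 0 10 0 0 30;0 0 0 0 0 0 30"}}

```text
time: 11.55
eef_pos: [0.6025, 0.0991, 0.0666]
eef_rot: [0.049, 0.708, -0.049, 0.703]
wrist_force: [0.5, 0.3, -1.4]
finger_gap: 0.427
```

```bash
python3 plan.py 606.1 97.8 26 82
```

```text
t 11.55 p [602.5  99.1  66.6] x [-0.006 -0.    -1.   ] jaw 82.07 F [ 0.5  0.3 -1.4] gap 39.7 q7 1.25
turn [ 0.1 -0.4  0.1] then shift [40.6 -0.8  3.7]
turn [-1.799e+02 -1.000e-01 -6.000e-01] then shift [40.6  0.8 -3.7]
shift only [40.6 -0.8  4. ]
```

{"name": "play_rows", "arguments": {"deltas": "0 0 0 15 0 2 30;0 0 0 12 0 0 30;0 0 0 6 0 0 30;0 0 0 4 0 0 30;0 0 0 2 0 0 30;0 0 0 0 0 0 30"}}

```text
time: 12.15
eef_pos: [0.6073, 0.0975, 0.03]
eef_rot: [0.05, 0.705, -0.05, 0.705]
wrist_force: [0.5, -0.0, -1.0]
finger_gap: 0.427
```

```bash
python3 plan.py 606.1 97.8 25.3 82
```

```text
t 12.15 p [607.3  97.5  30. ] x [-0. -0. -1.] jaw 81.94 F [ 0.5 -0.  -1. ] gap 39.7 q7 1.25
turn [-0.1 -0.   0. ] then shift [ 4.7  0.1 -1.3]
turn [179.9   0.    0. ] then shift [ 4.7 -0.1  1.3]
shift only [ 4.7  0.1 -1.3]
```

{"name": "play_rows", "arguments": {"deltas": "0 0 0 2 0 0 30;0 0 0 2 0 0 30;0 0 0 1 0 0 30;0 0 0 0.5 0 0 30;0 0 0 0 0 0 52;0 0 0 0 0 0 52;0 0 0 0 0 0 52;0 0 0 -5 0 0 52;0 0 0 -20 0 0 52;0 0 0 -40 0 0 70"}}

```text
time: 13.15
eef_pos: [0.605, 0.0972, 0.0876]
eef_rot: [0.049, 0.708, -0.05, 0.703]
wrist_force: [0.2, 0.9, -0.4]
finger_gap: 0.607
```

{"name": "play_rows", "arguments": {"deltas": "0 0 0 -40 0 0 93;0 0 0 -25 0 0 93;0 0 0 0 0 0 93"}}

```text
time: 13.45
eef_pos: [0.6102, 0.098, 0.1594]
eef_rot: [0.051, 0.702, -0.049, 0.709]
wrist_force: [0.4, -0.9, 0.8]
finger_gap: 0.856
```

```bash
python3 - <<'E'
from h import *
im=manip.get_image("wrist");cv2.imwrite("pics/w4.png",im["color"][:,:,::-1])
E
python3 plan.py 433 -143 155 73
```

```text
t 13.5 p [608.5  97.7 156.8] x [ 0.005  0.001 -1.   ] jaw 81.94 F [ 0.3 -0.3 -0.7] gap 83.0 q7 1.25
turn [ 8.9  0.2 -0.1] then shift [   1.8 -281.5  -97.5]
turn [-171.1    0.2    0.4] then shift [  1.8 281.5  97.5]
shift only [   0.8 -262.9 -140. ]
```

View pics/w4.png

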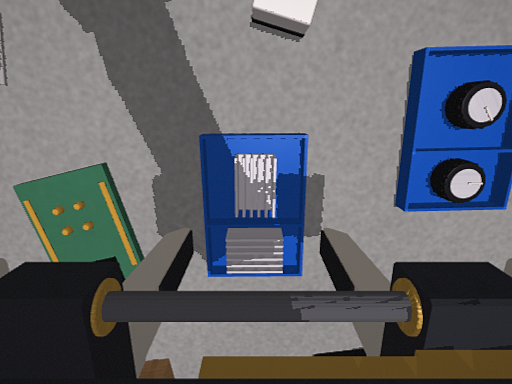

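{"name": "play_rows", "arguments": {"deltas": "4.5 0 0 0 0 0 93;4.4 0 0 0 0 0 93;0 0 0 0 -20 -7 93;0 0 0 0 -40 -14 93;0 0 0 0 -43 -15 93;0 0 0 0 -43 -15 93;0 0 0 0 -43 -15 93;0 0 0 0 -43 -15 93;0 0 0 0 -33 -11 93;0 0 0 0 -16 -5 93"}}

```text
time: 14.5
eef_pos: [0.4288, -0.1457, 0.1534]
eef_rot: [0.106, 0.701, -0.106, 0.697]
wrist_force: [-0.5, -0.2, 0.7]
finger_gap: 0.999
```

{"name": "play_rows", "arguments": {"deltas": "0 0 0 0 0 0 93;0 0 0 0 0 0 93"}}

```text
time: 14.7
eef_pos: [0.4325, -0.1422, 0.1539]
eef_rot: [0.105, 0.7, -0.104, 0.699]
wrist_force: [0.6, 0.2, -0.3]
finger_gap: 0.999
```

```bash
python3 - <<'E'
from h import *
im=manip.get_image("wrist");cv2.imwrite("pics/w5.png",cv2.resize(im["color"][130:280,150:350],None,fx=4,fy=4,interpolation=cv2.INTER_CUBIC)[:,:,::-1])
b=cv2.GaussianBlur(cv2.cvtColor(im["color"],cv2.COLOR_RGB2GRAY),(3,3),0)
print(proj(im,[[.4395,-.1425,.04],[.4405,-.1439,.004]]))
m=(b>175).astype(np.uint8)*255
for k in cv2.findContours(m,cv2.RETR_EXTERNAL,cv2.CHAIN_APPROX_NONE)[0]:
    if cv2.contourArea(k)<300:continue
    r=cv2.minAreaRect((cast(im,k[:,0],.04)*1000).astype(np.float32));print(k[:,0].mean(0),np.round(r[0],1),np.round(r[1],1),r[2])
E
python3 plan.py 439.5 -143 26 73
```

```text
[[258.62242146 204.3180827 ]
 [257.38419009 195.17307126]]
[ 61.23232323 218.00505051] [ 397.9 -330.3] [47.5 66.8] 5.602880477905273
t 14.75 p [ 433.1 -141.6  154.1] x [-0.001  0.001 -1.   ] jaw 73.15 F [-0.6  0.9 -0.1] gap 93.1 q7 1.58
turn [ 0.1 -0.1 -0. ] then shift [128.1   0.6   6.5]
turn [-1.799e+02  1.000e-01 -1.000e-01] then shift [128.1  -0.6  -6.5]
shift only [128.1   0.4   6.7]
```

View pics/w5.png

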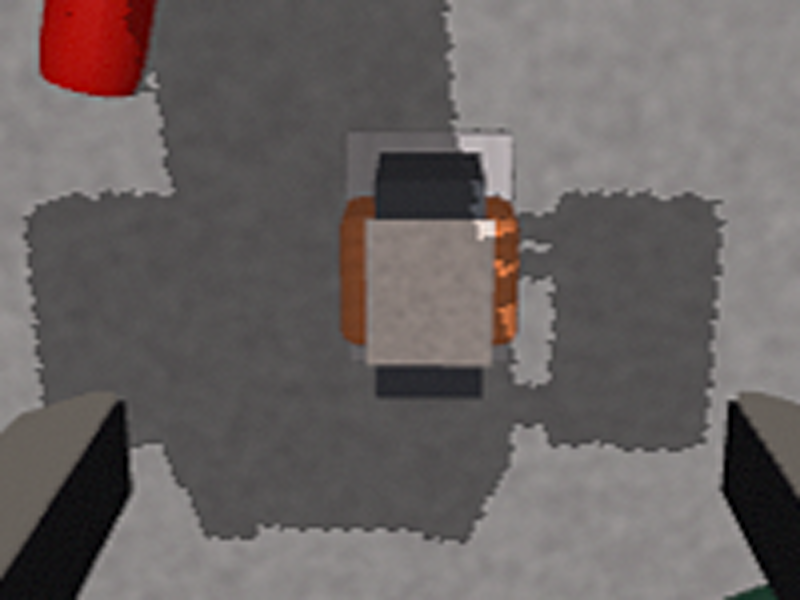

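{"name": "play_rows", "arguments": {"deltas": "0 0 0 25 0 3 93;0 0 0 40 0 3 93;0 0 0 30 0 0 93;0 0 0 18 0 0 93;0 0 0 10 0 0 93;0 0 0 5 0 0 93;0 0 0 0 0 0 30;0 0 0 0 0 0 30;0 0 0 0 0 0 30;0 0 0 0 0 0 30", "grip_force": 30}}

```text
time: 15.75
eef_pos: [0.4388, -0.1449, 0.0273]
eef_rot: [0.104, 0.699, -0.104, 0.7]
wrist_force: [0.6, -0.1, -0.2]
finger_gap: 0.704
```

{"name": "play_rows", "arguments": {"deltas": "0 0 0 0 0 0 30;0 0 0 0 0 0 30;0 0 0 0 0 0 30;0 0 0 0 0 0 30;0 0 0 0 0 0 30;0 0 0 0 0 0 30"}}

```text
time: 16.35
eef_pos: [0.4386, -0.1443, 0.0268]
eef_rot: [0.104, 0.699, -0.104, 0.7]
wrist_force: [-0.1, 2.8, 4.0]
finger_gap: 0.468
```

```bash
python3 plan.py 579.9 -332.8 130 95.6
```

```text
t 16.35 p [ 438.6 -144.3   26.8] x [ 0.  0. -1.] jaw 73.07 F [-0.1  2.8  4. ] gap 43.5 q7 1.59
turn [-22.5   0.   -0. ] then shift [-103.2 -201.4  122.3]
turn [157.5  -0.   -0. ] then shift [-103.2  201.4 -122.3]
shift only [-103.2 -139.2  190.1]
```

{"name": "play_rows", "arguments": {"deltas": "0 0 0 -15 0 0 30;-5.7 0 0 -22 0 0 30;-5.6 0 0 -25 0 0 30;-5.6 0 0 -25 0 0 30;-5.6 0 0 -16 0 0 30;0 0 0 0 -18 11 30;0 0 0 0 -32 20 30;0 0 0 0 -32 20 30;0 0 0 0 -32 20 30;0 0 0 0 -32 20 30"}}

```text
time: 17.35
eef_pos: [0.5421, -0.2828, 0.1281]
eef_rot: [-0.034, 0.708, 0.034, 0.705]
wrist_force: [1.3, 0.8, -3.3]
finger_gap: 0.471
```

{"name": "play_rows", "arguments": {"deltas": "0 0 0 0 -30 17 30;0 0 0 0 -17 10 30;0 0 0 15 -8 4 30;0 0 0 30 0 0 30;0 0 0 15 0 0 30;0 0 0 0 0 0 30;0 0 0 0 0 0 30"}}

```text
time: 18.05
eef_pos: [0.5788, -0.3322, 0.0692]
eef_rot: [-0.034, 0.707, 0.035, 0.706]
wrist_force: [1.2, 0.5, -3.1]
finger_gap: 0.47
```

```bash
python3 plan.py 579.9 -332.8 30 95.6
```

```text
t 18.05 p [ 578.8 -332.2   69.2] x [-0.001  0.001 -1.   ] jaw 95.59 F [ 1.2  0.5 -3.1] gap 43.7 q7 2.08
turn [-0.  -0.1 -0.1] then shift [39.2 -0.7  1. ]
turn [ 1.8e+02 -1.0e-01  1.0e-01] then shift [39.2  0.7 -1. ]
shift only [39.2 -0.7  1.1]
```

{"name": "play_rows", "arguments": {"deltas": "0 0 0 15 0 1 30;0 0 0 12 0 0 30;0 0 0 5 0 0 30;0 0 0 3 0 0 30;0 0 0 2 0 0 30;0 0 0 0 0 0 30"}}

```text
time: 18.65
eef_pos: [0.5802, -0.3329, 0.0326]
eef_rot: [-0.034, 0.706, 0.034, 0.706]
wrist_force: [-0.1, 0.1, -3.2]
finger_gap: 0.471
```

```bash
python3 plan.py 579.9 -332.8 29.8 95.6
```

```text
t 18.65 p [ 580.2 -332.9   32.6] x [ 0. -0. -1.] jaw 95.54 F [-0.1  0.1 -3.2] gap 43.8 q7 2.08
turn [-0.1  0.   0. ] then shift [ 2.8  0.2 -0.3]
turn [179.9   0.   -0. ] then shift [ 2.8 -0.2  0.3]
shift only [ 2.8  0.2 -0.3]
```

{"name": "play_rows", "arguments": {"deltas": "0 0 0 1.5 0 0 30;0 0 0 1 0 0 30;0 0 0 0.5 0 0 30;0 0 0 0 0 0 55;0 0 0 0 0 0 55;0 0 0 0 0 0 55;0 0 0 -5 0 0 55;0 0 0 -20 0 0 55;0 0 0 -40 0 0 70;0 0 0 -40 0 0 93"}}

```text
time: 19.65
eef_pos: [0.5798, -0.3327, 0.1356]
eef_rot: [-0.034, 0.707, 0.034, 0.706]
wrist_force: [-0.0, 0.3, -0.4]
finger_gap: 0.716
```

{"name": "play_rows", "arguments": {"deltas": "0 0 0 -25 0 0 93;0 0 0 0 0 0 93;0 0 0 0 0 0 93"}}

```text
time: 19.95
eef_pos: [0.5801, -0.3329, 0.1601]
eef_rot: [-0.034, 0.706, 0.034, 0.706]
wrist_force: [0.1, 0.4, -0.6]
finger_gap: 0.966
```

```bash
python3 - <<'E'
from h import *
im=manip.get_image("wrist");cv2.imwrite("pics/w6.png",im["color"][:,:,::-1])
E
python3 plan.py 600 -101 155 95.3;python3 plan.py 442 149.5 155 67
```

```text
t 20.0 p [ 579.4 -332.5  158.7] x [-0.002  0.001 -1.   ] jaw 95.55 F [-1.4  0.3  0. ] gap 91.8 q7 2.09
turn [ 0.2 -0.1 -0.1] then shift [  3.7 228.6  41.9]
turn [-1.798e+02  1.000e-01 -2.000e-01] then shift [   3.7 -228.6  -41.9]
shift only [  3.9 228.4  42.9]
t 20.0 p [ 579.4 -332.5  158.7] x [-0.002  0.001 -1.   ] jaw 95.55 F [-1.4  0.3  0. ] gap 91.8 q7 2.09
turn [28.5 -0.1 -0. ] then shift [   3.7  390.  -314.8]
turn [-1.515e+02  0.000e+00 -1.000e-01] then shift [   3.7 -390.   314.8]
shift only [  4.4 493.  -90.2]
```

View pics/w6.png

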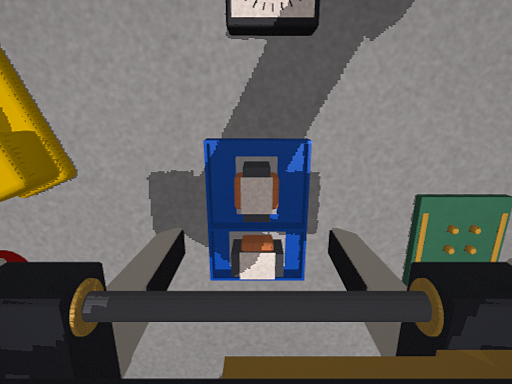

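{"name": "play_rows", "arguments": {"deltas": "0 0 0 0 15 4 93;0 0 0 0 35 9 93;0 0 0 0 40 10 93;0 0 0 0 40 10 93;0 0 0 0 40 10 93;0 0 0 0 35 9 93;0 0 0 0 18 5 93;0 0 0 0 5 0 93;0 0 0 0 0 0 93;0 0 0 0 0 0 93"}}

```text
time: 21.0
eef_pos: [0.6141, -0.1023, 0.159]
eef_rot: [-0.034, 0.707, 0.033, 0.706]
wrist_force: [-0.3, -0.4, -0.3]
finger_gap: 1.002
```

```bash
cat > studs.py <<'E'
from plan import *
s,R,p=state()
im=manip.get_image("wrist");c=im["color"]
hsv=cv2.cvtColor(c,cv2.COLOR_RGB2HSV)
m=cv2.inRange(hsv,(12,110,60),(32,255,255))
g=cv2.inRange(hsv,(55,80,25),(90,255,255))
pts=[]
for k in cv2.findContours(m,cv2.RETR_EXTERNAL,cv2.CHAIN_APPROX_NONE)[0]:
    a=cv2.contourArea(k)
    if 10<a<250:
        (u,v),_=cv2.minEnclosingCircle(k)
        M=cv2.moments(k);u=M['m10']/a;v=M['m01']/a
        if v<250: print((round(u,1),round(v,1)),a,(cast(im,(u,v),.016)*1000).round(1));pts.append((u,v))
if len(pts)==4:
    q=cast(im,pts,.016)*1000;r=cv2.minAreaRect(q.astype(np.float32));print("centre",q.mean(0),r)
    print("tool-frame centre y,z",((np.r_[q.mean(0),0]-p)@R)[1:])
cv2.imwrite("pics/"+sys.argv[1],cv2.resize(c[130:280,150:350],None,fx=4,fy=4,interpolation=cv2.INTER_CUBIC)[:,:,::-1])
E
python3 studs.py w7.png
```

```text
t 21.0 p [ 614.1 -102.3  159. ] x [-0.002 -0.001 -1.   ] jaw 95.42 F [-0.3 -0.4 -0.3] gap 93.2 q7 1.74
(268.0, 201.6) 49.5 [[625.8 -89.2]]
(245.6, 201.5) 52.0 [[ 628.  -112.8]]
(268.3, 179.5) 52.0 [[602.  -91.5]]
(245.1, 179.4) 56.0 [[ 604.2 -115.3]]
centre [ 614.98574603 -102.20970065] ((614.9808959960938, -102.2746353149414), (23.95794105529785, 23.999858856201172), 5.380492687225342)
tool-frame centre y,z [0.25690236 1.14017459]
```

View pics/w7.png

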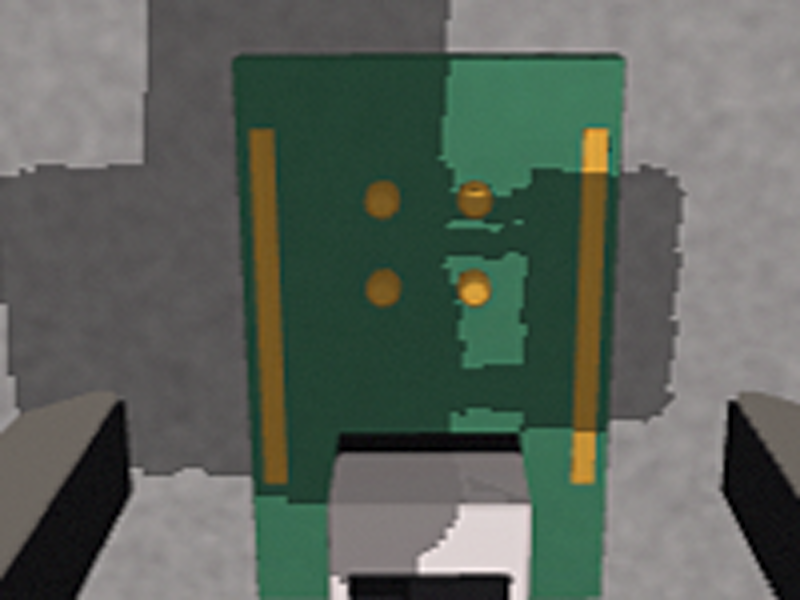

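```bash
python3 plan.py 443 149 155 66.7
```

```text
t 21.05 p [ 614.2 -102.8  159.2] x [-0.001 -0.002 -1.   ] jaw 95.37 F [-0.8  0.2 -0.8] gap 93.3 q7 1.74
turn [28.7 -0.1  0.1] then shift [   4.2  163.5 -256.9]
turn [-1.513e+02 -1.000e-01 -1.000e-01] then shift [   4.2 -163.5  256.9]
shift only [   4.   266.7 -146.9]
```

{"name": "play_rows", "arguments": {"deltas": "7.2 0 0 0 0 0 93;7.2 0 0 0 0 0 93;7.2 0 0 0 0 0 93;7.1 0 0 0 0 0 93;0 0 0 0 12 -18 93;0 0 0 0 25 -38 93;0 0 0 0 25 -40 93;0 0 0 0 25 -40 93;0 0 0 0 25 -40 93;0 0 0 0 25 -40 93"}}

```text
time: 22.05
eef_pos: [0.4696, 0.1101, 0.1598]
eef_rot: [0.143, 0.692, -0.143, 0.693]
wrist_force: [-0.3, 0.8, -0.7]
finger_gap: 1.003
```

{"name": "play_rows", "arguments": {"deltas": "0 0 0 0 18 -28 93;0 0 0 0 8 -13 93;0 0 0 0 0 0 93;0 0 0 0 0 0 93"}}

```text
time: 22.45
eef_pos: [0.4437, 0.1489, 0.1598]
eef_rot: [0.143, 0.692, -0.143, 0.693]
wrist_force: [0.5, -0.5, -0.2]
finger_gap: 1.0
```

```bash
cat > rel.py <<'E'
from plan import *
s,R,p=state();zt=float(sys.argv[2])
im=manip.get_image("wrist");c=im["color"]
b=cv2.GaussianBlur(cv2.cvtColor(c,cv2.COLOR_RGB2GRAY),(3,3),0)
print("pred",proj(im,[[.443,.149,zt]]))
cv2.imwrite("pics/"+sys.argv[1],cv2.resize(c[130:280,150:350],None,fx=4,fy=4,interpolation=cv2.INTER_CUBIC)[:,:,::-1])
for th in(90,125,160):
  m=(b>th).astype(np.uint8)*255
  for k in cv2.findContours(m,cv2.RETR_EXTERNAL,cv2.CHAIN_APPROX_NONE)[0]:
    if not 800<cv2.contourArea(k)<6000 or abs(k[:,0,0].mean()-256)>60:continue
    r=cv2.minAreaRect((cast(im,k[:,0],zt)*1000).astype(np.float32));print(th,k[:,0].mean(0),np.round(r[0],1),np.round(r[1],1),r[2])
E
python3 rel.py w8.png .044; python3 plan.py 443 149 24 66.7
```

```text
t 22.45 p [443.7 148.9 159.8] x [ 0.001 -0.001 -1.   ] jaw 66.71 F [ 0.5 -0.5 -0.2] gap 93.0 q7 0.84
pred [[256.79514812 195.90402466]]
90 [272.43579767 340.71595331] [600.3 100. ] [41.4 50.6] 80.25345611572266
160 [256.28787879 176.75      ] [426.5 154.8] [47.9 19.2] 66.81076049804688
t 22.5 p [443.9 148.5 159.7] x [ 0.001 -0.001 -1.   ] jaw 66.64 F [0.2 0.6 0. ] gap 93.0 q7 0.84
turn [-0.1  0.1  0. ] then shift [ 1.357e+02  1.000e-01 -1.100e+00]
turn [ 1.799e+02  0.000e+00 -1.000e-01] then shift [ 1.357e+02 -1.000e-01  1.100e+00]
shift only [135.7   0.2  -1.3]
```

View pics/w8.png

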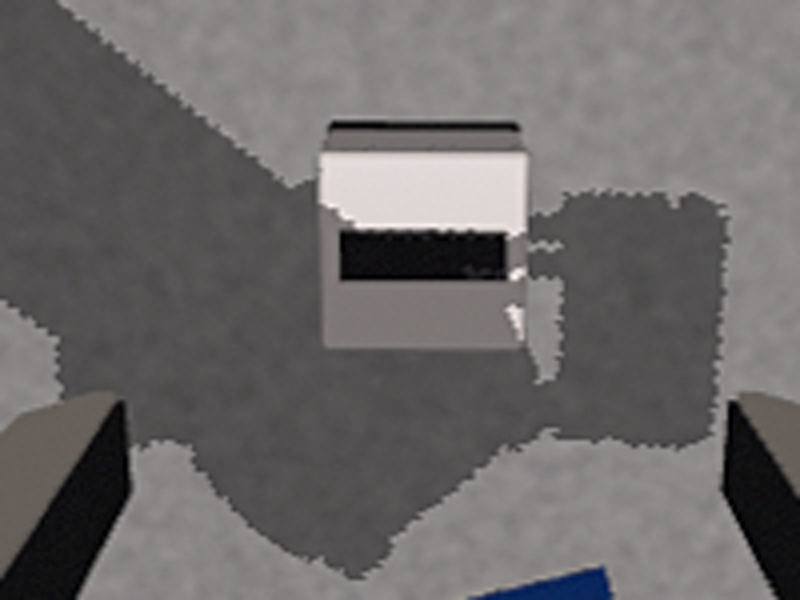

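Run:
```python
from plan import *
s,R,p=state();im=manip.get_image("wrist")
u=np.array([(320,152),(528,150),(526,348),(322,350)])/4+[150-.4,130-.4]
q=cast(im,u,.044)*1000;print(q,q.mean(0));print(((np.r_[q.mean(0),0]-p)@R)[1:]);print([np.linalg.norm(q[i]-q[i-1]) for i in range(4)])
e=q[1]-q[0]+q[2]-q[3];print(np.degrees(np.arctan2(e[1],e[0])))
```

```text
t 22.5 p [443.9 148.5 159.7] x [ 0.001 -0.001 -1.   ] jaw 66.64 F [0.2 0.6 0. ] gap 93.0 q7 0.84
[[408.14171663 136.20836776]
 [426.74163463 180.67630513]
 [471.9204745  162.03689479]
 [452.78311625 116.15689905]] [439.8967355  148.76961668]
[-1.2619987  -4.05955357]
[np.float64(48.93787855005436), np.float64(48.201186740567174), np.float64(48.872847164021124), np.float64(49.711291365398715)]
67.33027603732474
```

{"name": "play_rows", "arguments": {"deltas": "0 0 0 25 0 -2 93;0 0 0 45 0 -2 93;0 0 0 30 0 0 93;0 0 0 18 0 0 93;0 0 0 10 0 0 93;0 0 0 5 0 0 93;0 0 0 0 0 0 30;0 0 0 0 0 0 30;0 0 0 0 0 0 30;0 0 0 0 0 0 30", "grip_force": 25}}

```text
time: 23.55
eef_pos: [0.4395, 0.1522, 0.0273]
eef_rot: [0.142, 0.692, -0.142, 0.693]
wrist_force: [-0.6, -0.3, -0.6]
finger_gap: 0.709
```

{"name": "play_rows", "arguments": {"deltas": "0 0 0 0 0 0 30;0 0 0 0 0 0 30;0 0 0 0 0 0 30;0 0 0 0 0 0 30;0 0 0 0 0 0 30;0 0 0 0 0 0 30"}}

```text
time: 24.15
eef_pos: [0.4389, 0.1518, 0.0269]
eef_rot: [0.142, 0.693, -0.142, 0.693]
wrist_force: [-0.9, -1.0, 5.4]
finger_gap: 0.534
```

```bash
python3 rel.py w9.png .044;  python3 plan.py 615 -102.2 100 95.4
```

```text
t 24.15 p [438.9 151.8  26.9] x [-0. -0. -1.] jaw 66.84 F [-0.9 -1.   5.4] gap 49.7 q7 0.85
pred [[255.51775715 278.72976679]]
90 [253.91463415 341.8       ] [478.5 134.1] [88.8 23.1] 67.00499725341797
125 [257.11411411 344.5015015 ] [478.5 134.4] [78.9 21.7] 67.0045394897461
125 [256.46       259.05666667] [433.6 153.2] [46.7 33. ] 66.9546890258789
t 24.2 p [438.9 151.8  26.9] x [-0. -0. -1.] jaw 66.83 F [-0.9 -1.1  5.7] gap 49.9 q7 0.85
turn [-28.6  -0.    0. ] then shift [ -73.1 -269.4  151.4]
turn [151.4   0.    0. ] then shift [ -73.1  269.4 -151.4]
shift only [ -73.1 -164.2  261.9]
```

View pics/w9.png

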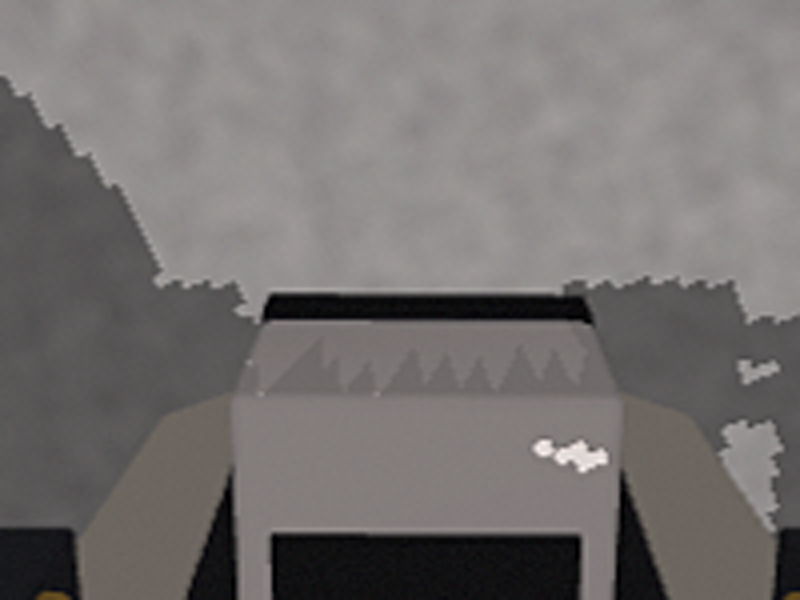

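```bash
cat > edge.py <<'E'
from plan import *
s,R,p=state();im=manip.get_image("wrist")
g=cv2.cvtColor(im["color"],cv2.COLOR_RGB2GRAY).astype(float)
col=g[195:270,240:270].mean(1);d=np.diff(col)
for i in np.argsort(-abs(d))[:8]:print(195+i+.5,round(d[i],1))
for v,z in((203.4,0),(229.2,.044)):
    for u in (256,):
        q=np.r_[cast(im,(u,v),z)[0]*1000,0];print(v,((q-p)@R)[1:]+[0,25])
E
python3 edge.py
```

```text
t 24.2 p [438.9 151.8  26.9] x [-0. -0. -1.] jaw 66.83 F [-0.9 -1.1  5.7] gap 49.9 q7 0.85
209.5 76.4
203.5 -69.7
263.5 -61.7
202.5 -61.3
262.5 -54.8
210.5 20.9
204.5 -15.1
208.5 12.0
203.4 [-0.79666366  2.960501  ]
229.2 [-0.71206675  2.10360603]
```

```bash
cat >> edge.py <<'E'
r=g[231:250,195:320].mean(0);d=np.diff(r)
print([(195+i+.5,round(d[i])) for i in np.argsort(-abs(d))[:6]])
for u in (207.9,208.5,304.5,305):
    q=np.r_[cast(im,(u,229.2),.044)[0]*1000,0];print(u,((q-p)@R)[1:])
E
python3 edge.py
```

```text
t 24.25 p [438.9 151.8  26.9] x [-0. -0. -1.] jaw 66.83 F [-1.5 -0.7  5.8] gap 50.1 q7 0.85
209.5 76.0
203.5 -69.9
263.5 -61.3
202.5 -61.2
262.5 -55.0
210.5 21.1
204.5 -14.8
208.5 11.5
203.4 [-0.81461416  2.93955193]
229.2 [-0.73001893  2.0826968 ]
[(np.float64(304.5), -18), (np.float64(207.5), 14), (np.float64(301.5), -13), (np.float64(208.5), 13), (np.float64(296.5), -12), (np.float64(283.5), 11)]
207.9 [-24.45211722 -22.8670712 ]
208.5 [-24.15612833 -22.86769796]
304.5 [ 23.17635012 -22.96792539]
305 [ 23.42273958 -22.96844713]
```

{"name": "play_rows", "arguments": {"deltas": "0 0 0 -15 0 0 30;-5.8 0 0 -20 0 0 30;-5.7 0 0 -25 0 0 30;-5.7 0 0 -20 0 0 30;-5.7 0 0 0 0 0 30;-5.7 0 0 0 0 0 30;0 0 0 0 -20 11 30;0 0 0 0 -38 21 30;0 0 0 0 -40 22 30;0 0 0 0 -40 22 30"}}

```text
time: 25.3
eef_pos: [0.5284, 0.021, 0.1062]
eef_rot: [-0.034, 0.706, 0.034, 0.706]
wrist_force: [-0.7, 0.3, -1.7]
finger_gap: 0.535
```

{"name": "play_rows", "arguments": {"deltas": "0 0 0 0 -40 22 30;0 0 0 0 -40 22 30;0 0 0 0 -30 17 30;0 0 0 0 -15 8 30;0 0 0 0 -6 4 30;0 0 0 10 0 0 30;0 0 0 0 0 0 30;0 0 0 0 0 0 30"}}

```text
time: 26.1
eef_pos: [0.6118, -0.0994, 0.0959]
eef_rot: [-0.034, 0.707, 0.035, 0.705]
wrist_force: [0.4, 0.1, -0.7]
finger_gap: 0.535
```

```bash
python3 plan.py 612.7 -101.9 60 95.4; python3 studs.py w10.png
```

```text
t 26.1 p [611.8 -99.4  95.9] x [-0.002  0.001 -1.   ] jaw 95.6 F [ 0.4  0.1 -0.7] gap 49.8 q7 1.67
turn [ 0.2 -0.1 -0.1] then shift [35.9 -2.6  0.7]
turn [-179.8    0.2   -0.2] then shift [35.9  2.6 -0.7]
shift only [35.9 -2.7  0.7]
t 26.1 p [611.8 -99.4  95.9] x [-0.002  0.001 -1.   ] jaw 95.6 F [ 0.4  0.1 -0.7] gap 49.8 q7 1.67
(267.1, 198.8) 78.5 [[601.5 -91.5]]
(238.2, 198.5) 75.5 [[ 603.6 -115.3]]
```

View pics/w10.png

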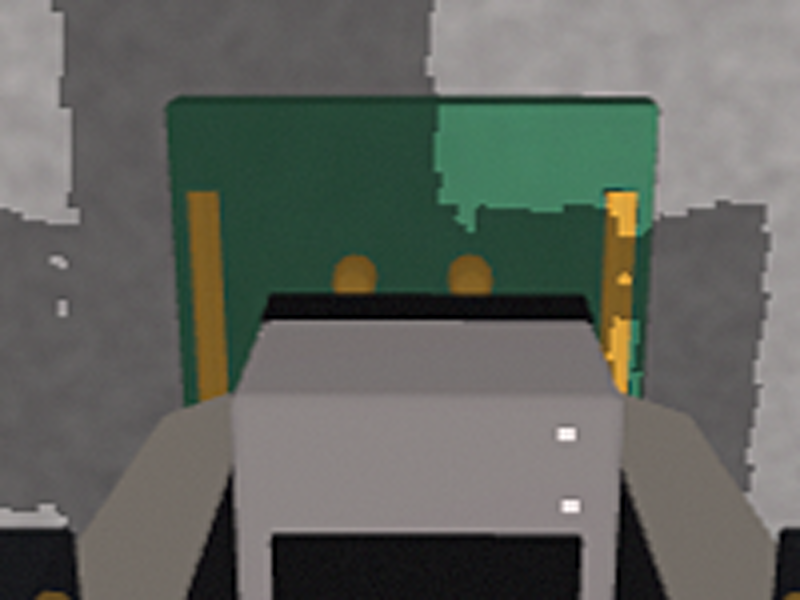

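{"name": "play_rows", "arguments": {"deltas": "0.2 0 0 15 -1.5 0.5 30;0 0 0 15 -1 0 30;0 0 0 7 0 0 30;0 0 0 3 0 0 30;0 0 0 0 0 0 30;0 0 0 0 0 0 30"}}

```text
time: 26.75
eef_pos: [0.6139, -0.104, 0.0568]
eef_rot: [-0.032, 0.706, 0.032, 0.707]
wrist_force: [-0.5, 0.1, -0.8]
finger_gap: 0.534
```

```bash
python3 plan.py 612.7 -101.9 50 95.4;python3 plan.py
```

```text
t 26.75 p [ 613.9 -104.    56.8] x [ 0.001 -0.    -1.   ] jaw 95.24 F [-0.5  0.1 -0.8] gap 49.6 q7 1.67
turn [-0.2  0.   0. ] then shift [ 6.8  2.2 -1. ]
turn [ 1.798e+02  0.000e+00 -1.000e-01] then shift [ 6.8 -2.2  1. ]
shift only [ 6.8  2.2 -1. ]
t 26.75 p [ 613.9 -104.    56.8] x [ 0.001 -0.    -1.   ] jaw 95.24 F [-0.5  0.1 -0.8] gap 49.6 q7 1.67
```

{"name": "play_rows", "arguments": {"deltas": "0 0 0 2 1.2 -0.6 30;0 0 0 1 0 0 30;0 0 0 0 0 0 30;0 0 0 0 0 0 30;0 0 0 0 0 0 30"}}

```text
time: 27.25
eef_pos: [0.613, -0.1029, 0.0538]
eef_rot: [-0.032, 0.706, 0.032, 0.706]
wrist_force: [-0.4, -0.1, -1.4]
finger_gap: 0.536
```

```bash
python3 plan.py 612.7 -101.9 50 95.4
```

```text
t 27.25 p [ 613.  -102.9   53.8] x [ 0. -0. -1.] jaw 95.25 F [-0.4 -0.1 -1.4] gap 49.8 q7 1.66
turn [-0.2  0.   0. ] then shift [ 3.8  1.1 -0.2]
turn [179.8   0.   -0. ] then shift [ 3.8 -1.1  0.2]
shift only [ 3.8  1.1 -0.2]
```

{"name": "play_rows", "arguments": {"deltas": "-0.1 0 0 2 1.1 -0.2 30;0 0 0 2 0 0 30;0 0 0 1 0 0 30;0 0 0 0 0 0 30;0 0 0 0 0 0 30"}}

```text
time: 27.75
eef_pos: [0.6126, -0.1019, 0.0485]
eef_rot: [-0.033, 0.706, 0.033, 0.706]
wrist_force: [0.5, -1.1, -1.3]
finger_gap: 0.537
```

```bash
python3 plan.py 612.7 -101.9 42 95.4
python3 - <<'E'
from h import *
for n in("wrist",):
    im=manip.get_image(n);cv2.imwrite("pics/w11.png",cv2.resize(im["color"][130:280,150:350],None,fx=4,fy=4,interpolation=cv2.INTER_CUBIC)[:,:,::-1])
im=manip.get_image("side");cv2.imwrite("pics/s11.png",cv2.resize(im["color"][140:220,140:240],None,fx=6,fy=6,interpolation=cv2.INTER_CUBIC)[:,:,::-1])
E
```

```text
t 27.75 p [ 612.6 -101.9   48.5] x [-0. -0. -1.] jaw 95.34 F [ 0.5 -1.1 -1.3] gap 49.9 q7 1.66
turn [-0.1 -0.   0. ] then shift [ 6.5 -0.   0.1]
turn [179.9   0.    0. ] then shift [ 6.5  0.  -0.1]
shift only [ 6.5 -0.   0.1]
```

View pics/s11.png

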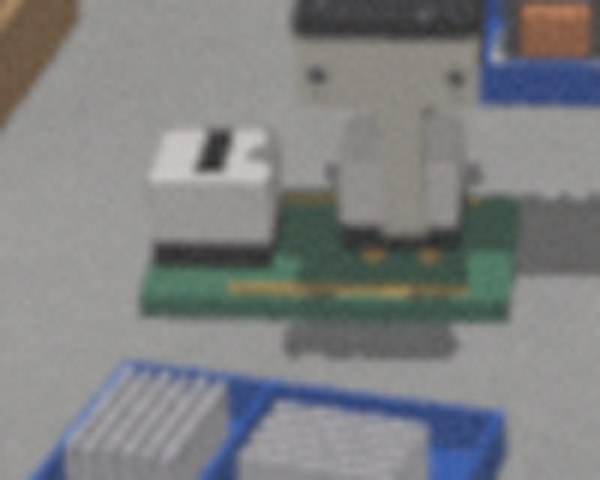

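Relay hovers just above the studs, which sit symmetrically under it at crop (375,255) and (430,255). Press down gently.

{"name": "play_rows", "arguments": {"deltas": "0 0 0 1 0 0 30;0 0 0 1 0 0 30;0 0 0 1 0 0 30;0 0 0 1 0 0 30;0 0 0 0 0 0 30;0 0 0 0 0 0 30"}}

```text
time: 28.45
eef_pos: [0.6125, -0.1018, 0.0445]
eef_rot: [-0.033, 0.706, 0.033, 0.706]
wrist_force: [0.8, -0.5, -1.7]
finger_gap: 0.53
```

```bash
python3 plan.py 612.7 -101.9 39 95.4
```

```text
t 28.45 p [ 612.5 -101.8   44.5] x [-0. -0. -1.] jaw 95.34 F [ 0.8 -0.5 -1.7] gap 49.3 q7 1.66
turn [-0.1 -0.   0. ] then shift [ 5.5 -0.1  0.2]
turn [179.9   0.    0. ] then shift [ 5.5  0.1 -0.2]
shift only [ 5.5 -0.1  0.2]
```

{"name": "play_rows", "arguments": {"deltas": "0 0 0 1 0 0 30;0 0 0 1 0 0 30;0 0 0 1 0 0 30;0 0 0 1 0 0 30;0 0 0 1 0 0 30;0 0 0 0 0 0 30"}}

```text
time: 29.05
eef_pos: [0.6124, -0.1018, 0.0394]
eef_rot: [-0.033, 0.706, 0.033, 0.706]
wrist_force: [0.8, -0.6, -1.8]
finger_gap: 0.536
```

```bash
python3 plan.py 612.7 -101.9 39 95.4
```

```text
t 29.05 p [ 612.4 -101.8   39.4] x [-0.  0. -1.] jaw 95.35 F [ 0.8 -0.6 -1.8] gap 49.9 q7 1.66
turn [-0.1 -0.  -0. ] then shift [ 0.4 -0.1  0.3]
turn [179.9  -0.    0. ] then shift [ 0.4  0.1 -0.3]
shift only [ 0.4 -0.1  0.3]
```

{"name": "play_rows", "arguments": {"deltas": "0 0 0 0.5 0 0 30;0 0 0 0.5 0 0 30;0 0 0 0.5 0 0 30;0 0 0 0 0 0 30"}}

```text
time: 29.45
eef_pos: [0.6126, -0.1018, 0.039]
eef_rot: [-0.033, 0.706, 0.033, 0.706]
wrist_force: [-2.2, 0.2, 5.9]
finger_gap: 0.537
```

```bash
python3 plan.py 612.7 -101.9 39 95.4
```

```text
t 29.45 p [ 612.6 -101.8   39. ] x [ 0. -0. -1.] jaw 95.35 F [-2.2  0.2  5.9] gap 49.9 q7 1.66
turn [-0.1  0.   0. ] then shift [-0.  -0.1  0. ]
turn [179.9   0.   -0. ] then shift [-0.   0.1 -0. ]
shift only [-0.  -0.1  0. ]
```

{"name": "play_rows", "arguments": {"deltas": "0 0 0 0.5 0 0 30;0 0 0 0 0 0 30;0 0 0 0 0 0 70;0 0 0 0 0 0 70;0 0 0 0 0 0 70;0 0 0 0 0 0 70;0 0 0 -5 0 0 70;0 0 0 -20 0 0 70;0 0 0 -40 0 0 80;0 0 0 -45 0 0 93"}}

```text
time: 30.45
eef_pos: [0.6116, -0.1017, 0.1477]
eef_rot: [-0.033, 0.708, 0.033, 0.705]
wrist_force: [1.8, -0.5, 0.3]
finger_gap: 0.878
```

{"name": "play_rows", "arguments": {"deltas": "0 0 0 -40 0 0 93;0 0 0 -30 0 -10 93;0 0 0 -10 0 -40 93;0 0 0 0 0 -40 93;0 0 0 0 0 -20 93;0 0 0 0 0 0 93;0 0 0 0 0 0 93"}}

```text
time: 31.15
eef_pos: [0.5038, -0.1121, 0.2283]
eef_rot: [-0.033, 0.706, 0.033, 0.707]
wrist_force: [0.6, -0.3, 0.8]
finger_gap: 1.0
```

```bash
python3 plan.py
python3 - <<'E'
from h import *
im=manip.get_image("side");cv2.imwrite("pics/s12.png",cv2.resize(im["color"][120:320,120:320],None,fx=3,fy=3,interpolation=cv2.INTER_CUBIC)[:,:,::-1])
im=manip.get_image("top");cv2.imwrite("pics/t12.png",im["color"][:,:,::-1])
im=manip.get_image("wrist");cv2.imwrite("pics/w12.png",im["color"][:,:,::-1])
E
```

```text
t 31.15 p [ 503.8 -112.1  228.3] x [ 0.002 -0.    -1.   ] jaw 95.34 F [ 0.6 -0.3  0.8] gap 93.0 q7 1.75
```

View pics/s12.png

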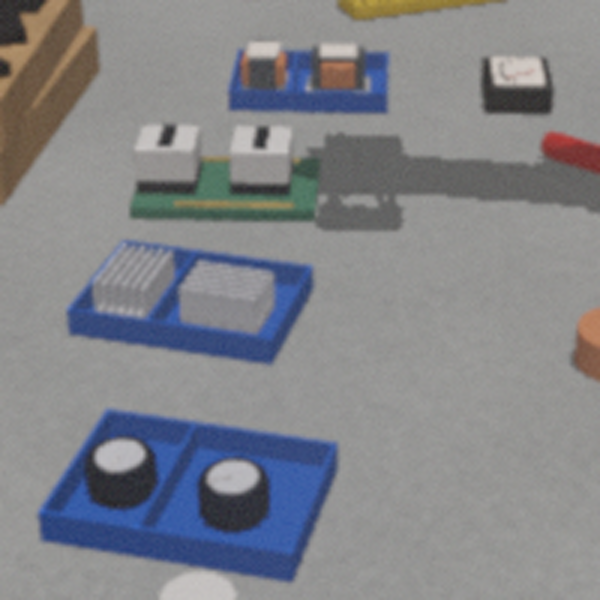

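View pics/t12.png

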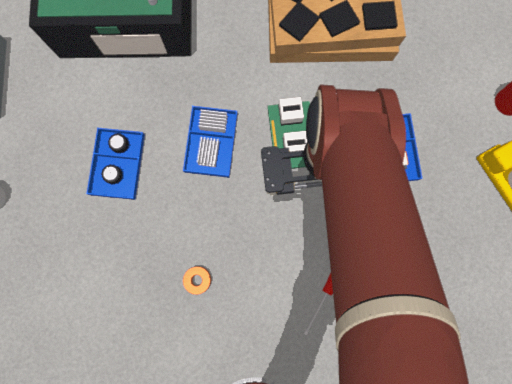

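View pics/w12.png

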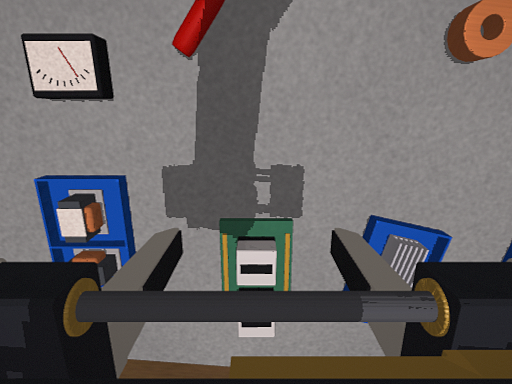

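All four parts are in place. In the side view, the new relay's top (265,135) is level with the fixed relay's (168,135). The meter at (517,85) is undisturbed, and the arm is clear of everything.

```bash
python3 -c "
from rig import manip
print(manip.hand_in())"
```

```text
the job is handed in; nothing more can be done
None
```

I placed the knob, the heat sink and the transformer in that order, each in the empty bay of its matching tray. Then I pressed the relay onto the four free studs. It took about 31 s, and I handed the job in with the gripper open, about 0.23 m above the bench.

- **Trays:** the last side view shows all three parts upright and flat on their tray floors.
- **Relay:** it slid onto the studs without resistance and met the board at TCP height 39.0 mm (38.9 mm expected), with about 6 N of contact. In the last side view its top is level with the fixed relay's.
- **Meter:** I never touched it, and it looks unmoved in the last views.
- **Disagreements:** the top and wrist cameras differed by 1 to 4 mm on the positions of the knob, the heat sink, the relay and the stud centre. I relied on the wrist view for the relay and its studs. No final check failed, but the arm hid the transformer tray and the meter in the last top view, so I checked those in the side and wrist views only.

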